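Pull a block print on the studio's hand press

ROBOT

A 6-joint arm with a two-finger parallel gripper is mounted at the origin on the work surface. World frame = base frame: x ahead of the robot, y to its left, z up, the work surface at z = 0. Lengths are in m, angles in rad, forces in N, time in s.
With the tool pointing down it reaches from about 0.35 to 0.975 m from the base axis. Payload 4.9 kg.
Tool frame: the origin (TCP) lies at the very end of the fingers, on their centre line; the grasp point (between the pads) lies manip.grip_point_offset behind it (manip.grip_point_offset is the distance from the TCP to the grasp point, in m); z points along the fingers, y is the line along which they close (so a half turn about z gives the same grasp; the last joint's range is limited). The gripper opens to 85 mm and grips with 20 to 120 N. Pads are 22 mm wide; open, the fingers measure 114 mm over their backs; the gripper's body (76 mm by 85 mm) begins 54 mm behind the grasp point. The pads swing forward as they close: fully open they stand 13 mm farther back than shut.
Start: joints at [-1.224, 0.053, 1.613, -0, 1.476, -0.119], TCP at [0.281, -0.558, 0.231] pointing down, gripper open.
Joint ranges: [-3.01, 3.01], [-1.01, 2.22], [0.06, 2.58], [-1.02, 4.17], [0.09, 2.62], [-3.14, 3.14]. Speed limits (rad/s): [2.57, 2.57, 3.14, 3.14, 3.14, 3.14].

INTERFACE

Orientations are given as a unit quaternion [w, x, y, z].
In Python, from plant import manip gives the robot as it stands.
- The arm moves only by the shell command python3 -m crank 'ROWS' [OPENING]. ROWS is JSON, a list of rows, each an object of numbers: "x", "y", "z": the shift along the tool's x, y, z in cm; "turn": the turn about the tool's z in rad. In form: [{"x": .., "y": .., "z": .., "turn": ..}, ...]. A call has 1 to 5 rows; each row shifts and turns the commanded pose from where the row before left it, along the tool's axes as they then stand; what a row does not reach is not made up. A row lasts 1/10 s, in which the tool goes at most 50 mm and 8.59 degrees, less where a joint would pass 70% of its speed; a pose out of reach is approached as far as the arm can. A call with a gripper value outside its range is refused whole. OPENING is the opening in per cent of the stroke, from 0 (shut) to 100 (fully open), set as the call begins (- or left out, the last holds). The fingers move at their own pace and stop on an object; the grip force is fixed at half the most. Time passes only in rows, so rows that do not move let the fingers close. It gives the time, the measured TCP pose, the force, the opening and the grip force at its end, in the units of the state.
- manip.state(): the state, without advancing time (a new reading comes with each control period).
- manip.grab_frame(name): name is "scene" or "top" or "wrist"; returns (picture, depth): 384x512x3 uint8, red, green, blue; 384x512 float32, m along the optical axis (not along the pixel's ray), 0 where there is no reading.
- manip.camera_model(name): a dict with "mtx" (3x3 intrinsics, pixels), "world_to_cam" (4x4, takes a point from world to camera coordinates). Camera axes: x right, y down, z forward; pixel columns grow to the right and rows downward; lengths in m; the calibration is good to about 2 mm. A picture is of the moment at which its call begins: read the wrist's pose just before it. camera_model takes no time and is no camera call; for the wrist camera it gives the pose at the moment of the call.
- manip.job_done(): hands the job in; it is judged then, once.
The state is a dict: "time": time; "joint_pos": joint angles; "joint_vel": joint speeds; "joint_efforts": joint torques, N m; "tool_pos": TCP position; "tool_rot": TCP orientation; "contact_force": force on the tool from outside, world axes, zero at the start; "ft_torque": the same for the moment, N m; "gripper_width": opening from 0.0 (shut) to 1.0 (fully open); "grasp_force": force on a finger pad.
Only numpy, scipy, OpenCV 4.12 (cv2) and the standard library are available. Lean on these libraries where they do the work, as an engineer would, in place of code of your own. Each camera call takes 0.05 s, during which the arm holds its last target. There are 200 camera calls.

TASK

Pull one print on the small hand press: with one fingertip push its three-armed handle round, clockwise seen from above, until the plate comes down and presses firmly on the papered wooden block, and leave it pressed for about two seconds. Then push the arms the other way until the plate is fully up at its top stop, and finish clear of the press. Work the press only by its handle, push lightly rather than pinch the arms, lift nothing, and leave the block and the things around the press where they are.

Things in the scene. Friction and masses are not known exactly. Their poses are not given: they have to be found in the camera images.
- press: Fixed grey screw press; place and yaw vary. Origin: centre of its underside on the table, on the vertical screw axis. Base 170 (x) x 230 (y) x 30 mm; posts 22 mm thick at y = +-88; crossbeam 50 (x) x 225 (y), top 180 mm above the table, collars on it up to 198 mm (on the axis, 48 wide) and 190 mm (over the posts, 34 wide).
- handle (a joint): Turn of the handle, rad: 0 = top stop (plate fully up); grows clockwise seen from above, lowering the plate 9.5 mm per rad. Starts at 0.25 to 0.75. The plate meets the block near 1.9 and the handle goes stiff: 5 to 10 N on an arm presses well. Free turning takes 3 N at 70 mm from the axis. Friction keeps it where it is left, also pressed.
- hub (a point): Centre of the handle's hub on the screw axis, at the height of the arms' centre line: 220 mm above the table, whatever the plate does. Hub 42 mm in diameter, from 199 to 233 mm high; the screw, 18 mm thick, stands out of it to 274 mm with the plate up and sinks with the plate.
- arm0 (a point): Centre of the black ball (24 mm in diameter) at the end of one of the handle's three level steel arms, 92 mm from the axis. The arms are 120 degrees apart, round bars 14 mm thick.
- arm1 (a point): The same on the second arm, 120 degrees anticlockwise (from above) of arm0.
- arm2 (a point): The same on the third arm, 240 degrees anticlockwise of arm0.
- platen: The press's plate with its cross guide and screw. Aluminium, 105 x 135 x 16 mm. Origin: centre of its underside, 76 mm above the table when fully up, about 58 mm when on the block. Moves only up and down.
- block: Dark wooden printing block 75 x 85 x 26 mm with paper laid on it (28 mm high in all), loose on the press's base under the plate. Origin: centre of its underside, 30 mm above the table.
- ink_jar: Closed ink jar, 60 mm in diameter and 60 mm high, standing on the table beside the press. Origin: centre of its underside.
- stamp: Round carved wooden hand stamp with a small knob, 64 mm in diameter and 62 mm high, standing on the table beside the press. Origin: centre of its underside.
- brayer: Ink roller lying on the table: roller 80 mm long, 32 mm thick, wooden handle 100 mm long; 180 mm overall. Origin: on the table near its middle, x towards the roller.

How it is judged:
On the way, in this order (a step that is already met when the one before it is completed fails the run):
1. the plate presses on the block with more than 10 N for a second (contact force between platen and block above 10 N), for 1 s.
2. the handle is turned back to the top stop (value of joint handle below 0.15 rad), for 0.2 s.
At the end, for the whole second after the job is handed in: The handle is within 0.15 rad of its top stop, the plate is fully up (within 3 mm), and the block lies within 8 mm of where it was, at rest (value of joint handle below 0.15 rad and z of platen in the frame of press above 0.073 m and distance of block from where it was at the start of the episode below 0.008 m and linear speed of block below 0.02 m/s); the robot touches nothing.
It fails at once if the block is shifted or lifted (more than 8 mm) (distance of block from where it was at the start of the episode above 0.008 m).
It fails at once if the plate or its screw is pushed directly (more than 3 N) (contact force between any of the arm, the fingers and platen above 3 N).
It fails at once if the ink jar, the stamp or the ink roller is moved (more than 15 mm) (distance of any of ink_jar, stamp, brayer from where it was at the start of the episode above 0.015 m).
It fails at once if the handle is pinched or forced (more than 35 N between the fingers and the press) (contact force between the fingers and press above 35 N).
It also fails if it takes over 61 s, if anything falls off the work surface, if the arm or the gripper's body presses on something with over 40 N, if the wrist force passes 120 N, or if a joint passes its speed limit or range.

## Working session

There is one attempt and no reset: what is moved stays moved. The work goes in short steps, Python scripts to look and compute and a shell command to move; the robot and the scene stay as the last step left them, time stands still between calls to the robot, and variables do not carry over. Pictures are saved under pics/ and viewed, at most 10 in all, crops included, and the job is handed in when it is done.

```bash
mkdir -p pics; ls; cat > h.py <<'E'
import numpy as np,cv2
from plant import manip
def grab(n,f):
    m=manip.camera_model(n);p,d=manip.grab_frame(n)
    cv2.imwrite(f'pics/{f}.png',p[:,:,::-1]);np.savez(f'pics/{f}.npz',d=d,K=m['mtx'],T=m['world_to_cam']);return p,d
def world(f,u,v,z=None):
    q=np.load(f'pics/{f}.npz');K=np.array(q['K']);T=np.linalg.inv(q['T'])
    r=np.linalg.inv(K)@[u,v,1]
    if z is None: s=q['d'][int(round(v)),int(round(u))]
    else: s=(z-T[2,3])/(T[:3,:3]@r)[2]
    return T[:3,:3]@(r*s)+T[:3,3]
E
python3 - <<'E'
from h import *
grab('top','t0');grab('scene','s0')
a=cv2.imread('pics/t0.png');print(manip.state())
print(manip.grip_point_offset)
E
```

```text
pics
{'time': 0.1, 'joint_pos': array([-1.22401342e+00,  5.33288517e-02,  1.61416550e+00, -1.46931404e-05,
        1.47599999e+00, -1.19038203e-01]), 'joint_vel': array([ 1.09848679e-03, -3.31947309e-04, -3.24341486e-03,  1.38896421e-03,
        5.89347625e-05,  1.69346783e-03]), 'joint_efforts': array([ 7.33581655e-04, -3.94904852e+01, -3.71362782e+01, -8.14129248e-05,
        3.85518040e-03, -3.77232112e-06]), 'tool_pos': array([ 0.2805038 , -0.55788257,  0.23015713]), 'tool_rot': array([-9.43858100e-04,  9.72998129e-01,  2.30811043e-01, -1.15306914e-04]), 'contact_force': array([ 0.13992872, -0.55217251, -0.1756145 ]), 'ft_torque': array([-0.01326787,  0.07167538, -0.05366753]), 'grasp_force': 0.0, 'gripper_width': 0.9983890810234856}
0.0187
```

View pics/t0.png

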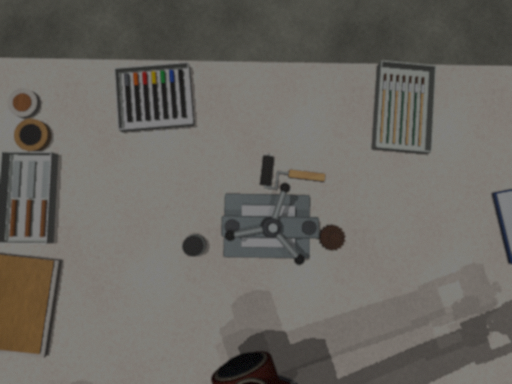

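View pics/s0.png

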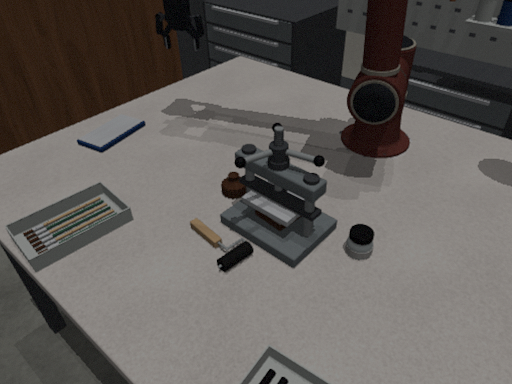

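The top view shows the press near (267,227), balls near (285,188), (230,236) and (299,260), and the hub near (272,228). The jar is at (194,245), the stamp at (331,237) and the brayer behind the press. Next is a closer crop.

```bash
python3 - <<'E'
from h import *
a=cv2.imread('pics/t0.png')[150:280,180:360]
cv2.imwrite('pics/t0c.png',cv2.resize(a,None,fx=4.4,fy=4.4,interpolation=cv2.INTER_CUBIC))
for n,u,v in [('b',285,188),('b',230,236),('b',299.5,260)]: print(n,world('t0',u,v,.22),world('t0',u,v))
for n,u,v in [('jar',194,245),('stamp',331,237),('beamL',227,227),('beamR',316,228),('screw',275,226)]: print(n,world('t0',u,v))
for c in [(224,195),(309,194),(310,257),(224,258)]: print('base',world('t0',*c,.03))
b=np.array([world('t0',u,v,.22) for u,v in [(285,188),(230,236),(299.5,260)]]);print(b.mean(0),np.linalg.norm(b-b.mean(0),axis=1))
E
```

```text
b [ 0.59544426 -0.01212849  0.22      ] [ 0.59461879 -0.01104695  0.23103052]
b [0.48920496 0.10766627 0.22      ] [0.48980864 0.10716071 0.23281592]
b [ 0.43872141 -0.04416503  0.22      ] [ 0.4401996  -0.04226788  0.23407153]
jar [0.45772096 0.20643209 0.05750788]
stamp [ 0.4812574  -0.14820947  0.05708023]
beamL [0.50794773 0.1158367  0.19169338]
beamR [ 0.50750579 -0.08574786  0.18995654]
screw [0.51286257 0.01326366 0.27055778]
base [0.58906403 0.13281527 0.03      ]
base [ 0.59419574 -0.09545013  0.03      ]
base [ 0.4268354  -0.09770554  0.03      ]
base [0.42244036 0.13015213 0.03      ]
[0.50779021 0.01712425 0.22      ] [0.09240647 0.09242981 0.09234108]
```

View pics/t0c.png

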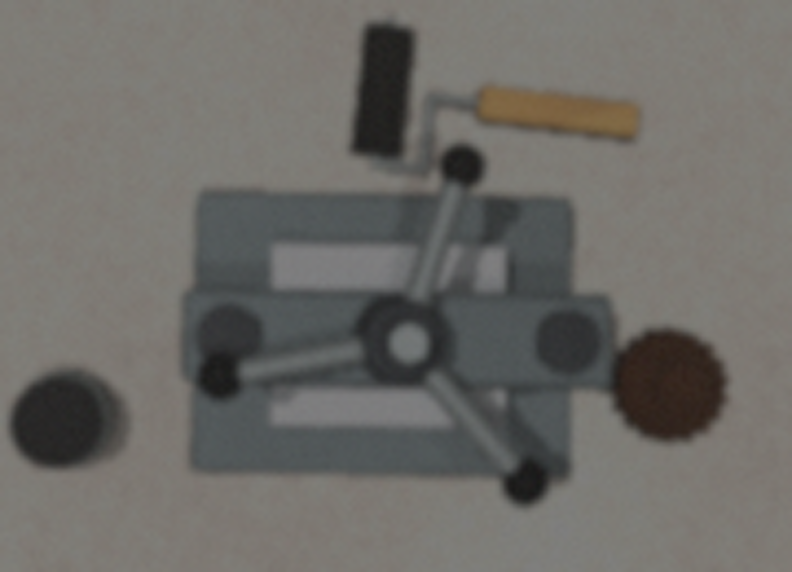

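Ball triangle radii come out at 92.4 mm, matching the 92 mm given, so the hub is at (0.508, 0.017). The arms are at -18°, 102° and -138°. I'll push the near-right arm (-138°) clockwise with shut fingers. First I shut the gripper, align the tool with the world axes and rise.

```bash
python3 -m crank '[{"z":-1,"turn":0.117},{"z":-1,"turn":0.117},{"z":-1,"turn":0.116},{"z":-1,"turn":0.116},{"z":0}]' 0
python3 - <<'E'
from h import *
s=manip.state();print(s['tool_pos'],s['tool_rot'],s['gripper_width'])
H=np.array([.508,.017])
u=lambda a:np.array([np.cos(np.radians(a)),np.sin(np.radians(a))])
def tcp(f,side,c=0,r=70):
    n=u(f+90*side);return H+r/1e3*u(f)+n*(7+11*abs(n[0])+14.5*abs(n[1])+c)/1e3
p=tcp(-138.4,1,12);print('above',p)
for f in np.arange(-138.4,-245,-5):
    q=tcp(f,1);print(round(f),q.round(4),'row x,y cm',((q-p)*[100,-100]).round(2));p=q
E
```

```text
[ 0.2805038  -0.55788257  0.23015713] [-9.43858100e-04  9.72998129e-01  2.30811043e-01 -1.15306914e-04] 0.9983890810234856
above [ 0.48031651 -0.05725274]
-138 [ 0.4723 -0.0483] row x,y cm [-0.8 -0.9]
-143 [ 0.4668 -0.045 ] row x,y cm [-0.55 -0.33]
-148 [ 0.4615 -0.0411] row x,y cm [-0.53 -0.39]
-153 [ 0.4566 -0.0366] row x,y cm [-0.5  -0.45]
-158 [ 0.4519 -0.0316] row x,y cm [-0.46 -0.5 ]
-163 [ 0.4478 -0.026 ] row x,y cm [-0.42 -0.55]
-168 [ 0.4441 -0.02  ] row x,y cm [-0.36 -0.6 ]
-173 [ 0.4411 -0.0136] row x,y cm [-0.31 -0.64]
-178 [ 0.4386 -0.0067] row x,y cm [-0.24 -0.68]
-183 [ 0.4368 -0.0009] row x,y cm [-0.18 -0.58]
-188 [0.4354 0.0045] row x,y cm [-0.14 -0.55]
-193 [0.4344 0.0102] row x,y cm [-0.1  -0.57]
-198 [0.4339 0.0161] row x,y cm [-0.05 -0.59]
-203 [0.434  0.0222] row x,y cm [ 0.   -0.61]
-208 [0.4345 0.0283] row x,y cm [ 0.06 -0.62]
-213 [0.4357 0.0345] row x,y cm [ 0.12 -0.62]
-218 [0.4375 0.0407] row x,y cm [ 0.18 -0.62]
-223 [0.4399 0.0469] row x,y cm [ 0.24 -0.61]
-228 [0.4429 0.0528] row x,y cm [ 0.3 -0.6]
-233 [0.4466 0.0586] row x,y cm [ 0.37 -0.58]
-238 [0.4509 0.0641] row x,y cm [ 0.43 -0.55]
-243 [0.4558 0.0691] row x,y cm [ 0.49 -0.51]schema error: expected keys x, y, z, turn
```

Every row must have all four keys.

```bash
python3 -m crank '[{"x":0,"y":0,"z":-1,"turn":0.117},{"x":0,"y":0,"z":-1,"turn":0.117},{"x":0,"y":0,"z":-1,"turn":0.116},{"x":0,"y":0,"z":-1,"turn":0.116},{"x":0,"y":0,"z":0,"turn":0}]' 0
```

```text
time: 0.6
tool_pos: [0.2809, -0.5589, 0.2727]
tool_rot: [0.001, 1.0, 0.0, 0.0]
contact_force: [0.1, -0.5, -2.0]
gripper_width: 0.146
grasp_force: 0.0
```

```bash
python3 -m crank '[{"x":1.4,"y":-3.5,"z":0,"turn":0},{"x":1.4,"y":-3.5,"z":0,"turn":0},{"x":1.4,"y":-3.5,"z":0,"turn":0},{"x":1.4,"y":-3.5,"z":0,"turn":0},{"x":1.4,"y":-3.5,"z":0,"turn":0}]' && python3 -m crank '[{"x":1.4,"y":-3.5,"z":0,"turn":0},{"x":1.4,"y":-3.5,"z":0,"turn":0},{"x":1.4,"y":-3.5,"z":0,"turn":0},{"x":1.4,"y":-3.5,"z":0,"turn":0},{"x":1.4,"y":-3.5,"z":0,"turn":0}]' && python3 -m crank '[{"x":1.4,"y":-3.5,"z":0,"turn":0},{"x":1.4,"y":-3.5,"z":0,"turn":0},{"x":1.4,"y":-3.5,"z":0,"turn":0},{"x":0,"y":0,"z":0,"turn":0},{"x":0,"y":0,"z":0,"turn":0}]'
```

```text
time: 1.1
tool_pos: [0.3508, -0.3817, 0.2701]
tool_rot: [-0.001, 1.0, 0.001, -0.0]
contact_force: [1.1, 0.2, 0.5]
gripper_width: -0.001
grasp_force: 0.0
time: 1.6
tool_pos: [0.4208, -0.2068, 0.2703]
tool_rot: [-0.0, 1.0, 0.001, -0.0]
contact_force: [0.8, -0.1, 0.7]
gripper_width: 0.004
grasp_force: 0.0
time: 2.1
tool_pos: [0.4626, -0.1028, 0.2704]
tool_rot: [0.0, 1.0, 0.002, -0.001]
contact_force: [-0.6, 0.2, 0.8]
gripper_width: -0.001
grasp_force: 0.0
```

```bash
python3 -m crank '[{"x":1.8,"y":-3.5,"z":0,"turn":0},{"x":0,"y":-0.5,"z":0.6,"turn":0},{"x":0,"y":0,"z":2,"turn":0},{"x":0,"y":0,"z":2,"turn":0},{"x":0,"y":0,"z":2,"turn":0}]'
python3 - <<'E'
from h import *
p,d=grab('top','t1');p,d=grab('wrist','w1')
a=cv2.imread('pics/t1.png')[150:280,180:360]
cv2.imwrite('pics/t1c.png',np.vstack([cv2.resize(a,(415,300),interpolation=cv2.INTER_CUBIC),cv2.resize(cv2.imread('pics/w1.png'),(415,300))]))
s=manip.state();print(s['tool_pos'],s['contact_force'])
E
```

```text
time: 2.6
tool_pos: [0.4802, -0.0647, 0.204]
tool_rot: [0.0, 1.0, -0.0, -0.0]
contact_force: [-0.1, 0.7, 0.6]
gripper_width: -0.001
grasp_force: 0.0
[ 0.47824086 -0.06412673  0.20126242] [ 0.57972509  0.07602377 -0.2292346 ]
```

View pics/t1c.png

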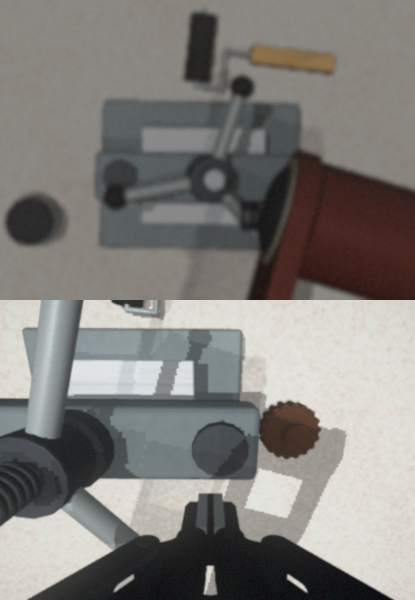

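The tip is down on the anticlockwise side of the near arm, with the post collar and stamp clear. Now I push along the arc.

```bash
python3 -m crank '[{"x":-0.3,"y":-0.8,"z":0,"turn":0},{"x":-0.3,"y":-0.8,"z":0,"turn":0},{"x":-0.55,"y":-0.35,"z":0,"turn":0},{"x":-0.55,"y":-0.4,"z":0,"turn":0},{"x":-0.5,"y":-0.45,"z":0,"turn":0}]' && python3 -m crank '[{"x":-0.45,"y":-0.5,"z":0,"turn":0},{"x":-0.4,"y":-0.55,"z":0,"turn":0},{"x":-0.35,"y":-0.6,"z":0,"turn":0},{"x":-0.3,"y":-0.65,"z":0,"turn":0},{"x":0,"y":0,"z":0,"turn":0}]'
```

```text
time: 3.2
tool_pos: [0.4591, -0.0353, 0.2065]
tool_rot: [0.001, 1.0, 0.0, 0.001]
contact_force: [1.9, -2.2, 1.0]
gripper_width: -0.001
grasp_force: 1.2
time: 3.7
tool_pos: [0.443, -0.0114, 0.2049]
tool_rot: [-0.0, 1.0, 0.0, -0.001]
contact_force: [-0.2, -0.8, 0.1]
gripper_width: -0.004
grasp_force: 0.0
```

```bash
python3 -m crank '[{"x":-0.25,"y":-0.65,"z":0,"turn":0},{"x":-0.2,"y":-0.6,"z":0,"turn":0},{"x":-0.15,"y":-0.55,"z":0,"turn":0},{"x":-0.1,"y":-0.55,"z":0,"turn":0}]' && python3 -m crank '[{"x":-0.05,"y":-0.3,"z":0,"turn":0},{"x":-0.05,"y":-0.3,"z":0,"turn":0},{"x":0,"y":-0.3,"z":0,"turn":0}]'
```

```text
time: 4.1
tool_pos: [0.4366, 0.0114, 0.2051]
tool_rot: [0.0, 1.0, -0.0, -0.0]
contact_force: [1.4, -2.9, -0.2]
gripper_width: -0.003
grasp_force: 1.2
time: 4.4
tool_pos: [0.4357, 0.0203, 0.2052]
tool_rot: [0.0, 1.0, -0.0, -0.0]
contact_force: [1.0, -2.6, -0.1]
gripper_width: 0.0
grasp_force: 1.0
```

```bash
python3 - <<'E'
from h import *
grab('scene','s1')
a=cv2.imread('pics/s1.png')[100:270,190:390]
cv2.imwrite('pics/s1c.png',cv2.resize(a,(700,595),interpolation=cv2.INTER_CUBIC))
s=manip.state();print(s['tool_pos'],s['contact_force'])
E
```

```text
[0.43568516 0.02065629 0.20523169] [ 0.59019842 -1.14764851  0.38309394]
```

View pics/s1c.png

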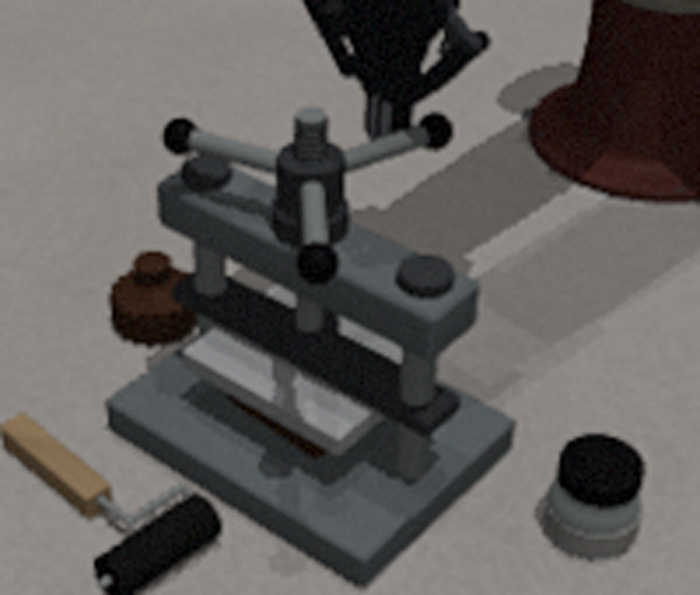

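The plate has come down close to the block, and the fingertip sits behind the arm pointing at the robot. I continue in small steps and watch the force.

```bash
python3 -m crank '[{"x":0,"y":-0.3,"z":0,"turn":0},{"x":0.03,"y":-0.3,"z":0,"turn":0},{"x":0.03,"y":-0.3,"z":0,"turn":0}]' && python3 -m crank '[{"x":0.05,"y":-0.3,"z":0,"turn":0},{"x":0.05,"y":-0.3,"z":0,"turn":0}]'
```

```text
time: 4.75
tool_pos: [0.4364, 0.0292, 0.2053]
tool_rot: [0.0, 1.0, -0.0, -0.0]
contact_force: [-0.2, -2.5, -0.0]
gripper_width: 0.0
grasp_force: 1.0
time: 4.95
tool_pos: [0.4374, 0.0353, 0.2053]
tool_rot: [0.0, 1.0, -0.0, -0.0]
contact_force: [0.5, -2.1, 0.2]
gripper_width: -0.002
grasp_force: 1.0
```

```bash
python3 -m crank '[{"x":0.08,"y":-0.3,"z":0,"turn":0},{"x":0.08,"y":-0.3,"z":0,"turn":0}]' && python3 -m crank '[{"x":0.1,"y":-0.3,"z":0,"turn":0},{"x":0.1,"y":-0.3,"z":0,"turn":0}]'
```

```text
time: 5.15
tool_pos: [0.439, 0.0413, 0.2053]
tool_rot: [-0.0, 1.0, -0.0, -0.0]
contact_force: [-0.0, -2.1, -0.4]
gripper_width: 0.005
grasp_force: 1.0
time: 5.35
tool_pos: [0.441, 0.0473, 0.2052]
tool_rot: [-0.0, 1.0, -0.0, -0.0]
contact_force: [-0.1, -3.0, 0.0]
gripper_width: -0.001
grasp_force: 1.0
```

```bash
python3 -m crank '[{"x":0.14,"y":-0.28,"z":0,"turn":0},{"x":0.14,"y":-0.28,"z":0,"turn":0}]' && python3 -m crank '[{"x":0.1,"y":-0.2,"z":0,"turn":0},{"x":0,"y":0,"z":0,"turn":0}]'
```

```text
time: 5.55
tool_pos: [0.4439, 0.0529, 0.2053]
tool_rot: [-0.0, 1.0, -0.0, -0.0]
contact_force: [-0.2, -2.0, 0.7]
gripper_width: 0.001
grasp_force: 1.0
time: 5.75
tool_pos: [0.4449, 0.0551, 0.2053]
tool_rot: [-0.0, 1.0, 0.0, -0.0]
contact_force: [0.1, -0.9, 0.0]
gripper_width: -0.002
grasp_force: 0.5
```

```bash
python3 -m crank '[{"x":0.18,"y":-0.26,"z":0,"turn":0},{"x":0.18,"y":-0.26,"z":0,"turn":0}]' && python3 -m crank '[{"x":0.1,"y":-0.13,"z":0,"turn":0},{"x":0.1,"y":-0.13,"z":0,"turn":0}]'
```

```text
time: 5.95
tool_pos: [0.4484, 0.0597, 0.2053]
tool_rot: [0.0, 1.0, -0.0, -0.0]
contact_force: [-2.8, -5.2, 0.8]
gripper_width: -0.001
grasp_force: 3.2
time: 6.15
tool_pos: [0.4492, 0.0605, 0.2051]
tool_rot: [0.003, 1.0, -0.0, -0.002]
contact_force: [-7.2, -13.3, 2.4]
gripper_width: -0.002
grasp_force: 7.0
```

The handle has gone stiff at about 15 N, so the plate is pressing. I ease off a little and hold for two seconds.

```bash
H='[{"x":0,"y":0,"z":0,"turn":0},{"x":0,"y":0,"z":0,"turn":0},{"x":0,"y":0,"z":0,"turn":0},{"x":0,"y":0,"z":0,"turn":0},{"x":0,"y":0,"z":0,"turn":0}]' ; python3 -m crank '[{"x":-0.05,"y":0.07,"z":0,"turn":0},{"x":0,"y":0,"z":0,"turn":0},{"x":0,"y":0,"z":0,"turn":0},{"x":0,"y":0,"z":0,"turn":0},{"x":0,"y":0,"z":0,"turn":0}]' 
python3 - <<'E'
from h import *
grab('scene','s2')
a=cv2.imread('pics/s2.png')[100:270,190:390]
cv2.imwrite('pics/s2c.png',cv2.resize(a,(700,595),interpolation=cv2.INTER_CUBIC))
E
```

```text
time: 6.65
tool_pos: [0.449, 0.0602, 0.2051]
tool_rot: [0.002, 1.0, -0.0, -0.002]
contact_force: [-5.2, -9.4, 1.3]
gripper_width: -0.0
grasp_force: 4.6
```

View pics/s2c.png

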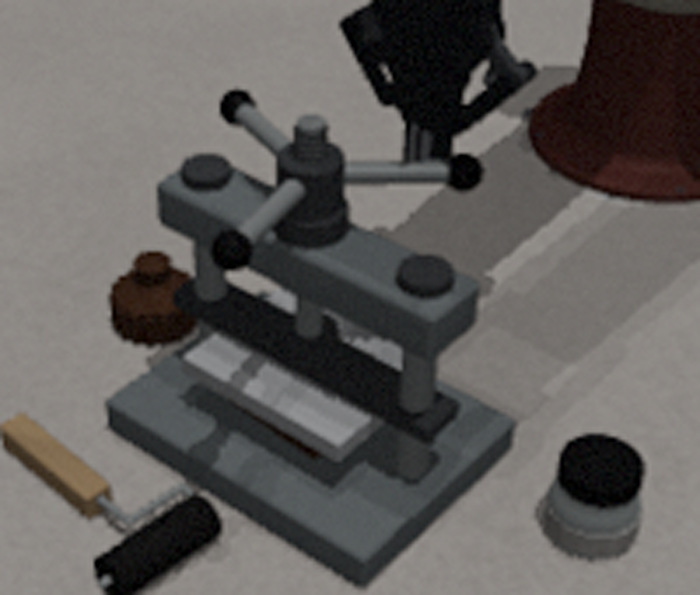

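```bash
python3 -m crank '[{"x":0,"y":0,"z":0,"turn":0},{"x":0,"y":0,"z":0,"turn":0},{"x":0,"y":0,"z":0,"turn":0},{"x":0,"y":0,"z":0,"turn":0},{"x":0,"y":0,"z":0,"turn":0}]'; python3 -m crank '[{"x":0,"y":0,"z":0,"turn":0},{"x":0,"y":0,"z":0,"turn":0},{"x":0,"y":0,"z":0,"turn":0},{"x":0,"y":0,"z":0,"turn":0},{"x":0,"y":0,"z":0,"turn":0}]'
```

```text
time: 7.2
tool_pos: [0.449, 0.0602, 0.2051]
tool_rot: [0.002, 1.0, -0.0, -0.002]
contact_force: [-5.6, -7.6, 2.4]
gripper_width: 0.0
grasp_force: 4.6
time: 7.7
tool_pos: [0.449, 0.0602, 0.2051]
tool_rot: [0.002, 1.0, -0.0, -0.002]
contact_force: [-4.6, -8.2, 2.0]
gripper_width: -0.003
grasp_force: 4.6
```

The plate is flat on the block at about 9 N on the arm, and everything around it is unmoved. I back off, lift, and work out the path on the other side of the arm.

```bash
python3 -m crank '[{"x":0,"y":0,"z":0,"turn":0},{"x":0,"y":0,"z":0,"turn":0},{"x":-0.3,"y":0.2,"z":0,"turn":0},{"x":-0.3,"y":0.2,"z":0,"turn":0},{"x":0,"y":0,"z":-1.5,"turn":0}]'; python3 -m crank '[{"x":0,"y":0,"z":-2.5,"turn":0},{"x":0,"y":0,"z":-2,"turn":0},{"x":0,"y":0,"z":0,"turn":0}]'
python3 - <<'E'
from h import *
grab('wrist','w2')
s=manip.state();print(s['tool_pos'],s['contact_force'])
H=np.array([.508,.017])
u=lambda a:np.array([np.cos(np.radians(a)),np.sin(np.radians(a))])
def tcp(f,side,c=0,r=70):
    n=u(f+90*side);return H+r/1e3*u(f)+n*(7+11*abs(n[0])+14.5*abs(n[1])+c)/1e3
p=s['tool_pos'][:2]
for f,c in [(-236,12)]+[(f,0) for f in range(-236,-115,5)]:
    q=tcp(f,-1,c);print(f,q.round(4),((q-p)*[100,-100]).round(2));p=q
E
```

```text
time: 8.2
tool_pos: [0.4425, 0.0582, 0.2185]
tool_rot: [-0.001, 1.0, -0.0, -0.002]
contact_force: [-0.3, 0.5, 0.4]
gripper_width: -0.004
grasp_force: 0.0
time: 8.5
tool_pos: [0.446, 0.0581, 0.2702]
tool_rot: [-0.0, 1.0, 0.0, 0.004]
contact_force: [-0.0, -0.3, 0.3]
gripper_width: -0.002
grasp_force: 0.0
[0.44510977 0.05808296 0.26789667] [-0.38809987  0.06366864 -0.50891953]
-236 [0.4989 0.0953] [ 5.38 -3.72]
-236 [0.4889 0.0886] [-0.99  0.67]
-231 [0.4831 0.0869] [-0.58  0.17]
-226 [0.4773 0.0847] [-0.58  0.22]
-221 [0.4717 0.0819] [-0.57  0.28]
-216 [0.4662 0.0785] [-0.55  0.34]
-211 [0.4609 0.0746] [-0.53  0.4 ]
-206 [0.456 0.07 ] [-0.49  0.45]
-201 [0.4514 0.0649] [-0.46  0.51]
-196 [0.4473 0.0593] [-0.41  0.56]
-191 [0.4437 0.0533] [-0.36  0.61]
-186 [0.4407 0.0468] [-0.3   0.65]
-181 [0.4384 0.0399] [-0.24  0.69]
-176 [0.4366 0.0343] [-0.18  0.56]
-171 [0.4353 0.0288] [-0.14  0.55]
-166 [0.4343 0.0231] [-0.09  0.57]
-161 [0.4339 0.0172] [-0.04  0.59]
-156 [0.434  0.0111] [0.01 0.61]
-151 [0.4346 0.0049] [0.07 0.62]
-146 [ 0.4359 -0.0013] [0.12 0.62]
-141 [ 0.4377 -0.0075] [0.19 0.62]
-136 [ 0.4402 -0.0136] [0.25 0.61]
-131 [ 0.4433 -0.0195] [0.31 0.6 ]
-126 [ 0.4471 -0.0253] [0.37 0.57]
-121 [ 0.4515 -0.0307] [0.44 0.54]
-116 [ 0.4564 -0.0357] [0.5 0.5]
```

View pics/w2.png

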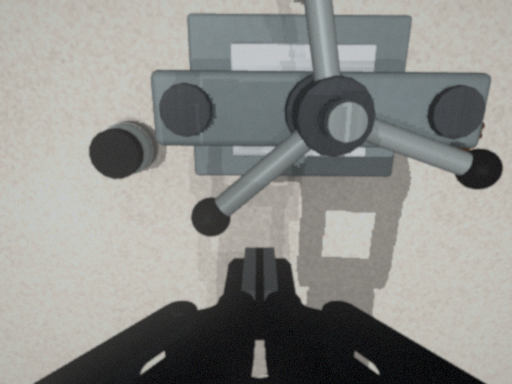

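The wrist view shows the arms at balls (210,216) and (482,168), with the third arm pointing up. I use the balls to get the angle now.

```bash
python3 - <<'E'
from h import *
for c in [(210,216),(482,168)]:
    p=world('w2',*c,.22);print(p,world('w2',*c)[2],np.degrees(np.arctan2(p[1]-.017,p[0]-.508)),np.hypot(p[0]-.508,p[1]-.017))
E
```

```text
[0.45107848 0.08748131 0.22      ] 0.23227483671599491 128.9247438278662 0.09059621759881581
[ 0.4812735  -0.07259008  0.22      ] 0.23115813398482787 -106.61088584224184 0.09349164519561318
```

```bash
python3 -m crank '[{"x":2.7,"y":-2,"z":0,"turn":0},{"x":2.7,"y":-2,"z":0,"turn":0},{"x":0,"y":0,"z":0.4,"turn":0},{"x":0,"y":0,"z":2,"turn":0},{"x":0,"y":0,"z":2,"turn":0}]'; python3 -m crank '[{"x":0,"y":0,"z":2,"turn":0},{"x":0,"y":0,"z":0,"turn":0},{"x":0,"y":0,"z":0,"turn":0}]'
```

```text
time: 9.05
tool_pos: [0.4975, 0.0979, 0.2199]
tool_rot: [-0.0, 1.0, 0.0, -0.0]
contact_force: [1.2, 0.1, 0.3]
gripper_width: 0.004
grasp_force: 0.0
time: 9.35
tool_pos: [0.4972, 0.0976, 0.2006]
tool_rot: [0.0, 1.0, -0.0, -0.001]
contact_force: [0.6, 0.4, 0.6]
gripper_width: -0.003
grasp_force: 0.0
```

```bash
python3 -m crank '[{"x":-0.5,"y":0.35,"z":0,"turn":0},{"x":-0.4,"y":0.3,"z":0,"turn":0},{"x":-0.3,"y":0.2,"z":0,"turn":0},{"x":-0.3,"y":0.2,"z":0,"turn":0}]'; python3 -m crank '[{"x":-0.3,"y":0.15,"z":0,"turn":0},{"x":-0.3,"y":0.15,"z":0,"turn":0}]'
```

```text
time: 9.75
tool_pos: [0.4828, 0.087, 0.202]
tool_rot: [-0.0, 1.0, -0.0, 0.001]
contact_force: [-0.3, 0.5, 0.0]
gripper_width: -0.003
grasp_force: 0.0
time: 9.95
tool_pos: [0.4777, 0.0842, 0.2019]
tool_rot: [-0.0, 1.0, -0.0, 0.002]
contact_force: [4.6, -0.1, -1.7]
gripper_width: -0.002
grasp_force: 1.9
```

Contact at 4.6 N. I continue along the arc.

```bash
python3 -m crank '[{"x":-0.3,"y":0.13,"z":0,"turn":0},{"x":-0.28,"y":0.14,"z":0,"turn":0},{"x":-0.28,"y":0.16,"z":0,"turn":0}]'; python3 -m crank '[{"x":-0.55,"y":0.34,"z":0,"turn":0},{"x":-0.53,"y":0.4,"z":0,"turn":0},{"x":-0.49,"y":0.45,"z":0,"turn":0}]'; python3 -m crank '[{"x":-0.46,"y":0.51,"z":0,"turn":0},{"x":-0.41,"y":0.56,"z":0,"turn":0},{"x":-0.36,"y":0.61,"z":0,"turn":0},{"x":-0.3,"y":0.65,"z":0,"turn":0}]'
```

```text
time: 10.25
tool_pos: [0.4686, 0.08, 0.2018]
tool_rot: [-0.0, 1.0, -0.0, 0.001]
contact_force: [4.2, 1.5, 0.6]
gripper_width: -0.003
grasp_force: 1.9
time: 10.55
tool_pos: [0.4522, 0.068, 0.2014]
tool_rot: [-0.0, 1.0, 0.0, 0.0]
contact_force: [3.3, 2.9, 0.7]
gripper_width: -0.002
grasp_force: 1.8
time: 10.95
tool_pos: [0.4367, 0.0444, 0.201]
tool_rot: [-0.0, 1.0, -0.0, -0.0]
contact_force: [2.6, 2.3, 0.7]
gripper_width: 0.001
grasp_force: 1.7
```

```bash
python3 -m crank '[{"x":-0.15,"y":0.65,"z":0,"turn":0},{"x":-0.1,"y":0.56,"z":0,"turn":0},{"x":-0.08,"y":0.55,"z":0,"turn":0},{"x":-0.05,"y":0.57,"z":0,"turn":0}]'; python3 -m crank '[{"x":0,"y":0.59,"z":0,"turn":0},{"x":0.03,"y":0.6,"z":0,"turn":0},{"x":0.1,"y":0.6,"z":0,"turn":0}]'; python3 -m crank '[{"x":0.1,"y":0.5,"z":0,"turn":0},{"x":0.15,"y":0.5,"z":0,"turn":0}]'
```

```text
time: 11.35
tool_pos: [0.4331, 0.0212, 0.201]
tool_rot: [-0.0, 1.0, -0.0, -0.001]
contact_force: [1.9, 4.4, -1.0]
gripper_width: 0.001
grasp_force: 1.8
time: 11.65
tool_pos: [0.4345, 0.0032, 0.201]
tool_rot: [-0.0, 1.0, -0.0, -0.001]
contact_force: [1.4, 4.2, -1.1]
gripper_width: 0.001
grasp_force: 1.8
time: 11.85
tool_pos: [0.4371, -0.0068, 0.2011]
tool_rot: [-0.0, 1.0, -0.0, -0.0]
contact_force: [0.8, 3.8, -0.7]
gripper_width: -0.001
grasp_force: 1.7
```

```bash
python3 -m crank '[{"x":0.12,"y":0.3,"z":0,"turn":0},{"x":0.12,"y":0.3,"z":0,"turn":0},{"x":0.15,"y":0.3,"z":0,"turn":0}]'; python3 -m crank '[{"x":0.15,"y":0.3,"z":0,"turn":0},{"x":0.17,"y":0.3,"z":0,"turn":0}]';  python3 -m crank '[{"x":0.18,"y":0.28,"z":0,"turn":0},{"x":0.18,"y":0.28,"z":0,"turn":0}]'
```

```text
time: 12.15
tool_pos: [0.4412, -0.0156, 0.2012]
tool_rot: [-0.0, 1.0, -0.0, -0.0]
contact_force: [-0.9, 4.0, 0.0]
gripper_width: 0.003
grasp_force: 1.6
time: 12.35
tool_pos: [0.4444, -0.0217, 0.2012]
tool_rot: [0.0, 1.0, -0.0, -0.0]
contact_force: [-1.6, 3.7, 0.2]
gripper_width: 0.0
grasp_force: 1.6
time: 12.55
tool_pos: [0.4481, -0.0273, 0.2013]
tool_rot: [0.0, 1.0, -0.0, -0.0]
contact_force: [-1.7, 3.6, -0.8]
gripper_width: 0.002
grasp_force: 1.6
```

```bash
python3 -m crank '[{"x":0.2,"y":0.26,"z":0,"turn":0},{"x":0.2,"y":0.26,"z":0,"turn":0}]'; python3 -m crank '[{"x":0.15,"y":0.16,"z":0,"turn":0},{"x":0.15,"y":0.16,"z":0,"turn":0}]'
```

```text
time: 12.75
tool_pos: [0.4522, -0.0323, 0.2013]
tool_rot: [-0.0, 1.0, -0.0, 0.0]
contact_force: [-0.5, 4.7, -0.6]
gripper_width: -0.001
grasp_force: 2.3
time: 12.95
tool_pos: [0.4554, -0.0351, 0.2013]
tool_rot: [-0.001, 1.0, -0.0, 0.0]
contact_force: [0.4, 6.2, -2.2]
gripper_width: 0.003
grasp_force: 2.9
```

```bash
python3 -m crank '[{"x":0.1,"y":0.2,"z":0,"turn":0},{"x":0,"y":0.1,"z":0,"turn":0},{"x":0,"y":0,"z":0,"turn":0}]'
```

```text
time: 13.25
tool_pos: [0.4563, -0.0363, 0.2013]
tool_rot: [-0.003, 1.0, 0.0, 0.0]
contact_force: [0.7, 11.9, 0.7]
gripper_width: 0.001
grasp_force: 6.1
```

The force rose to 12 N with almost no motion, at an arm angle near -117° as expected, so this is the top stop. I back off, lift and check.

```bash
python3 -m crank '[{"x":-0.2,"y":-0.2,"z":0,"turn":0},{"x":-0.4,"y":-0.3,"z":0,"turn":0},{"x":-0.4,"y":-0.3,"z":-0.5,"turn":0},{"x":0,"y":0,"z":-3,"turn":0},{"x":0,"y":0,"z":-3,"turn":0}]'; python3 -m crank '[{"x":-2,"y":0,"z":-3,"turn":0},{"x":-2,"y":0,"z":-2,"turn":0},{"x":0,"y":0,"z":0,"turn":0},{"x":0,"y":0,"z":0,"turn":0}]'
python3 - <<'E'
from h import *
grab('wrist','w3');grab('scene','s3')
a=cv2.imread('pics/s3.png')[100:270,190:390]
cv2.imwrite('pics/s3c.png',np.hstack([cv2.resize(a,(400,340),interpolation=cv2.INTER_CUBIC),cv2.resize(cv2.imread('pics/w3.png'),(400,340))]))
for n in ('s0','s1','s3'):
    pass
s=manip.state();print(s['tool_pos'],s['contact_force'])
E
```

```text
time: 13.75
tool_pos: [0.4452, -0.0307, 0.2667]
tool_rot: [0.001, 1.0, -0.0, -0.001]
contact_force: [0.4, 0.1, -0.9]
gripper_width: 0.001
grasp_force: 0.0
time: 14.15
tool_pos: [0.4062, -0.0308, 0.3166]
tool_rot: [0.001, 1.0, -0.0, 0.001]
contact_force: [0.6, 0.4, -0.7]
gripper_width: -0.001
grasp_force: 0.0
[ 0.40588981 -0.03046139  0.31467479] [-0.07271375 -0.19398644 -1.28702619]
```

View pics/s3c.png

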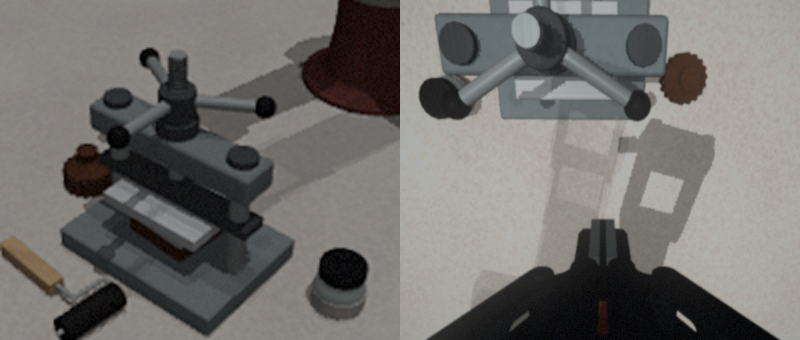

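The plate is up with a wide gap over the block, and the surroundings are unmoved. I make a quick numeric check of the screw top and arm angle.

```bash
python3 - <<'E'
from h import *
print('screw top',world('w3',164,32),'pressed',world('w2',348,122))
for c in [(305,119),(57,112)]:
    p=world('w3',*c,.22);print(p,np.degrees(np.arctan2(p[1]-.017,p[0]-.508)))
E
```

```text
screw top [0.51200815 0.01538291 0.27534943] pressed [0.51119048 0.01709471 0.25632301]
[ 0.46459641 -0.06322648  0.22      ] -118.41397473146789
[0.46931584 0.10705295 0.22      ] 113.24696958049816
```

```bash
python3 -c "
from plant import manip
print(manip.job_done())"
```

```text
the job is handed in; nothing more can be done
None
```

I pulled the print: the plate was held pressed on the block for about 2 s, then turned back to its top stop (screw top measured at 275 mm, against 274 mm fully up). The arm finished clear of the press and the job is handed in; no verdict was returned.

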